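Vent the dry case, crack its stuck lid and hold it ajar

TASK

The aluminium dry case bolted to the counter came up from the valley, so its lid is held down by suction and its rubber seal has stuck; the latches are already undone. Press the vent valve on the lid all the way down to its stop for a moment to let the air in and let it spring back, then take the lid by its grab handle and pull up until the sticky seal lets go. Don't let the lid fly wide open: finish while still holding it steadily by the handle, open about 30 mm at the front edge so the case can breathe, and leave the things lying around the counter where they are.

Things in the scene. Friction and masses are not known exactly. Their poses are not given: they have to be found in the camera images.
- dry_case: Bolted-down plain aluminium box, the only lidded case: tub 200 mm deep (x) by 260 mm wide (y), lid 212 by 272 mm. Origin at the centre of its underside on the counter, z up. Its -x side is the front (two undone draw latches), its +x side carries the hinge. Shut, the top of the lid is 137 mm above the counter and the lid's lower edge 109 mm.
- lid_handle: Steel grab handle standing on the lid near its front edge: a round bar 12 mm thick and 100 mm long along its own y (case y), on two end posts, clear between them for 80 mm. Origin at the middle of the bar; 36 mm above the lid's top, 34 mm behind the lid's front edge, and with the lid shut 182 mm in front of and 64 mm above the hinge line. Rigid with the lid, and turns with it; best pinched across the bar from above.
- hinge_line (a point): Middle of the hinge line at the back of the case, 110 mm behind the case's centre and 109 mm above the counter; the line runs along case y. Does not move.
- lid_front (a point): Middle of the lid's front lower edge, 216 mm in front of the hinge line; 109 mm above the counter when shut, and 30 mm higher when the lid is open by 30 mm.
- lid_hinge (a joint): Lid angle in rad: 0 shut, grows as the front edge rises (opening there = 216 mm x its sine; 0.14 = 30 mm), stop at 1.5. Unheld, the lid (0.4 to 0.8 kg) falls back onto its seal. Once vented, the stuck seal resists: the upward pull at the handle peaks at about 15 N, weight included, within the first 2 mm of rise, then drops; free by 0.04 rad. A springy arm sees it jump a few mm.
- vent_top (a point): Centre of the top of the vent valve's round push head: dark steel mushroom head 28 mm across in a 38 mm collar, on the lid 102 mm behind the handle's bar and 75 mm to the case's +y side. At rest its top is 22 mm above the lid's top (159 mm above the counter). It is pressed straight down.
- vent (a joint): How far the vent head is pressed, in m: 0 at rest, 0.008 at its stop. Spring: 2.7 N to start, 6 to 7 N at the stop; springs back by itself. Until it has been pressed to its stop once, suction locks the lid shut.
- vise: Bystander: small cast-iron bench vise bolted to the counter, about 200 mm long with its T-bar, 110 mm wide, 119 mm high, sliding jaw and T-bar towards its -x. Origin under its fixed jaw face on the counter.
- crampon_mid (a point): Bystander: bent toothed aluminium crampon plate, about 105 by 55 mm, 38 mm high. Its middle.
- pivot_rod_center (a point): Bystander: bright steel rod, 10 mm thick, 130 mm long, lying. Its centre.
- nut_driver_mid (a point): Bystander: stubby nut driver with black handle, 137 mm long, 30 mm thick, lying. Its middle.
- tin_cup_mid (a point): Bystander: pewter-grey tin cup with a handle, 80 mm across, 78 mm high. Its middle.
- wrench_grip (a point): Bystander: open-end wrench, 150 mm long, lying. Middle of its handle.
- rivet_jar_mid (a point): Bystander: small glass jar with steel cap, 60 mm across, 75 mm high. Its middle.

How it is judged:
By the outcome, as a careful person would: the job done as asked, in the order asked, and still so for the second after the job is handed in, while the arm keeps its last pose, push and grip.
It also fails if it takes over 45 s, if anything falls off the work surface, if the arm or the gripper's body presses on something with over 40 N, if the wrist force passes 120 N, or if a joint passes its speed limit or range.

ROBOT

A 6-joint arm with a two-finger parallel gripper is mounted at the origin on the work surface. World frame = base frame: x ahead of the robot, y to its left, z up, the work surface at z = 0. Lengths are in m, angles in rad, forces in N, time in s.
With the tool pointing down it reaches from about 0.35 to 0.775 m from the base axis. Payload 5.5 kg.
Tool frame: the origin (TCP) lies at the very end of the fingers, on their centre line; the grasp point (between the pads) lies 19 mm behind it; z points along the fingers, y is the line along which they close (so a half turn about z gives the same grasp; the last joint's range is limited). The gripper opens to 85 mm and grips with 20 to 120 N. Pads are 22 mm wide; open, the fingers measure 114 mm over their backs; the gripper's body (76 mm by 85 mm) begins 54 mm behind the grasp point. The pads swing forward as they close: fully open they stand 13 mm farther back than shut.
Start: joints at [1.118, 0.313, 0.046, 1.304, 0, 1.431], TCP at [0.177, 0.547, 0.231] pointing down, gripper open.
Joint ranges: [-2.76, 2.76], [-0.86, 1.69], [-1.03, 1.26], [-2.2, 2.34], [-1.47, 1.5], [-3.14, 3.14]. Speed limits (rad/s): [2.57, 2.57, 3.14, 3.14, 3.14, 3.14].

INTERFACE

Orientations are given as a unit quaternion [w, x, y, z].
In Python, from workcell import env gives the robot as it stands. The module is installed in compiled form; this text tells all that it offers.
- The arm moves only by the tool jog_arm, never from a script. Its arguments are lists of equal length, an entry for each row: "gripper": the opening, from 0 (shut) to 1 (fully open); "offset": the shift along the world's x, y, z in cm, a list of three; "twist": the turn about the world's z in degrees. In form: {"gripper": [gripper, ...], "offset": [[dx, dy, dz], ...], "twist": [twist, ...]}. A call has exactly 8 rows; each row is the pose to reach, as a shift and turn from the pose commanded when the call began; what a row does not reach only later rows make up. A row lasts 1/8 s, in which the tool goes at most 62.5 mm and 10.7 degrees, less where a joint would pass 70% of its speed; a pose out of reach is approached as far as the arm can. A call with a gripper value outside its range is refused whole. The fingers move at their own pace and stop on an object; "squeeze" is the grip in N (left out, the last holds). Time passes only in rows, so rows that repeat a pose let the fingers close, or fill a call up. It gives the time, the measured TCP pose, the force, the opening and the grip force at its end, in the units of the state.
- env.get_state(): the state, without advancing time (a new reading comes with each control period).
- env.read_camera(name): name is "side" or "top" or "wrist"; returns a dict with "image" (384x512x3 uint8, red, green, blue), "z_map" (384x512 float32, m along the optical axis (not along the pixel's ray), 0 where there is no reading), "fovy" (degrees; the focal length in pixels is half the picture's height over the tangent of half this angle, whatever the lens; pixels are square), "cx", "cy" (the principal point, pixels), "distortion" ([k1, k2, p1, p2, k3] as OpenCV has them; the pictures are not rectified), "cam_to_world" (4x4, takes a point from camera to world coordinates). Camera axes: x right, y up, looking along -z (the intrinsics and any distortion apply to the point x, -y, -z); pixel columns grow to the right and rows downward; lengths in m; the calibration is good to about 2 mm. A picture is of the moment at which its call begins.
- env.hand_in(): hands the job in; it is judged then, once.
The state is a dict: "clock": time; "joint_pos": joint angles; "qvel": joint speeds; "tau": joint torques, N m; "tcp_pos": TCP position; "orientation": TCP orientation; "wrist_force": force on the tool from outside, world axes, zero at the start; "ft_torque": the same for the moment, N m; "finger_gap": finger opening in m; "grip_force": force on a finger pad.
Only numpy, scipy, OpenCV 4.12 (cv2) and the standard library are available. Lean on these libraries where they do the work, as an engineer would, in place of code of your own. Each camera call takes 0.05 s, during which the arm holds its last target. There are 200 camera calls.

## Working session

There is one attempt and no reset: what is moved stays moved. The work goes in short steps, Python scripts to look and compute and a tool call to move; the robot and the scene stay as the last step left them, time stands still between calls to the robot, and variables do not carry over. Pictures are saved under pics/ and viewed, at most 10 in all, crops included, and the job is handed in when it is done.

Besides the shell and the picture viewer there is one more tool, called after "Call:" by a JSON object that holds its "fn" and its "kwargs". jog_arm: Moves the arm, as the interface text tells. Its arguments: {"type":"object","properties":{"gripper":{"type":"array"},"offset":{"type":"array"},"twist":{"type":"array"},"squeeze":{"type":"number"}},"required":["gripper","offset","twist"]}

```bash
mkdir -p pics; cat > h.py <<'E'
import numpy as np, cv2
from workcell import env
def K(c):
    f=c["image"].shape[0]/2/np.tan(np.radians(c["fovy"])/2)
    return np.array([[f,0,c["cx"]],[0,f,c["cy"]],[0,0,1]])
def snap(n,fn):
    c=env.read_camera(n); cv2.imwrite(fn,c["image"][:,:,::-1]); np.save(f"{n}.npy",c,allow_pickle=True); return c
def world(c,pts):
    p=np.array(pts,float).reshape(-1,1,2)
    u=cv2.undistortPoints(p,K(c),np.array(c["distortion"],float)).reshape(-1,2)
    out=[]
    for (x,y),(a,b) in zip(u,np.array(pts,int)):
        w=c["z_map"][b-2:b+3,a-2:a+3]; w=w[w>0]; z=np.median(w) if w.size else np.nan
        out.append((c["cam_to_world"]@[x*z,-y*z,-z,1])[:3])
    return np.array(out)
def load(n): return np.load(f"{n}.npy",allow_pickle=True).item()
E
python3 - <<'E'
from h import *
for n in("top","side"): 
    c=snap(n,f"pics/{n}1.png"); print(n,c["cam_to_world"].round(3).tolist())
s=env.get_state();print(s)
a=cv2.imread("pics/top1.png")
cv2.imwrite("pics/top1b.png",cv2.resize(a,(800,600)))
E
```

```text
top [[-0.011, 0.991, -0.131, 0.364], [-1.0, -0.012, -0.008, 0.02], [-0.009, 0.131, 0.991, 1.421], [0.0, 0.0, 0.0, 1.0]]
side [[0.973, 0.158, -0.168, 0.328], [-0.23, 0.68, -0.696, -0.698], [0.005, 0.716, 0.698, 0.865], [0.0, 0.0, 0.0, 1.0]]
{'clock': 0.1, 'joint_pos': array([1.11839368e+00, 3.13948371e-01, 4.51170755e-02, 1.30361891e+00,
       1.23225615e-05, 1.43122281e+00]), 'qvel': array([-0.00039409, -0.00149545,  0.00168728, -0.00030899,  0.00148965,
       -0.00091322]), 'tau': array([ 2.22480288e-03, -4.81723881e+01,  2.99243242e+01,  1.26881845e-02,
       -1.15891380e-04, -1.18464396e-06]), 'tcp_pos': array([0.17674933, 0.54668677, 0.23049494]), 'orientation': array([-2.47098993e-04,  1.55777501e-01,  9.87791823e-01, -7.89181412e-04]), 'wrist_force': array([-0.58527949, -1.13668571,  0.63409115]), 'ft_torque': array([ 0.02254411, -0.06281919,  0.00430953]), 'grip_force': 0.0, 'finger_gap': 0.08557730359113354}
```

View pics/top1.png

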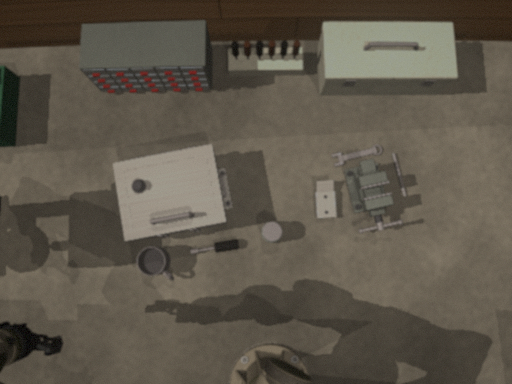

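View pics/side1.png

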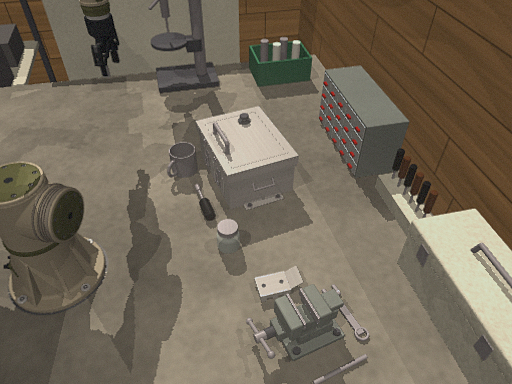

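The top view shows the case around (170,192), with its handle near (171,217) and its vent near (139,186). The cup (152,261) and nut driver (215,246) lie in front. The gripper is at the lower left (40,345).

```bash
python3 - <<'E'
from h import *
c=load("top"); a=c["image"][140:280,100:260,::-1]
cv2.imwrite("pics/crop.png",cv2.resize(a,None,fx=4.2,fy=4.2,interpolation=cv2.INTER_CUBIC))
# lid points by height
z=c["z_map"]; pts=[(u,v) for v in range(140,245) for u in range(105,235)]
w=world(c,pts)
m=(abs(w[:,2]-.137)<.008); r=cv2.minAreaRect(w[m,:2].astype(np.float32)*1000); print(r, w[m,2].mean()); print(cv2.boxPoints(r))
for lo,hi in((.150,.163),(.163,.185)):
    q=w[(w[:,2]>lo)&(w[:,2]<hi)]; print(lo,len(q),q.mean(0).round(4)); print(cv2.minAreaRect(q[:,:2].astype(np.float32)*1000))
print(world(c,[(139,186),(171,217)]).round(4))
E
```

```text
((528.7347412109375, 263.34527587890625), (214.3380584716797, 273.7991943359375), 10.276610374450684) 0.13744087454366077
[[398.86194 378.9297 ]
 [447.7079  109.52282]
 [658.60754 147.76086]
 [609.7616  417.16772]]
0.15 81 [0.5376 0.3313 0.1577]
((483.89178466796875, 290.4366760253906), (177.88392639160156, 73.23021697998047), 58.34585952758789)
0.163 199 [0.4575 0.2498 0.1763]
((457.5262451171875, 251.51953125), (12.09823989868164, 109.54745483398438), 9.967596054077148)
[[0.541  0.3361 0.1586]
 [0.4578 0.2474 0.1785]]
```

View pics/crop.png

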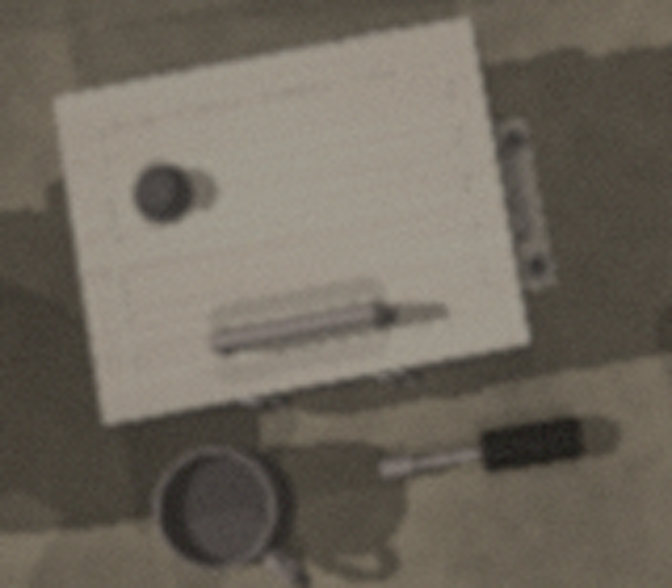

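Call:
{"fn": "jog_arm", "kwargs": {"gripper": [0, 0, 0, 0, 0, 0, 0, 0], "offset": [[4, -2, 2], [9, -5, 2], [14, -8, 2], [19, -11, 2], [24, -14, 2], [29, -17, 2], [33, -19, 2], [36.5, -21, 2]], "twist": [-8, -16, -24, -32, -40, -48, -56, -62]}}

```text
clock: 1.1
tcp_pos: [0.5433, 0.3358, 0.2506]
orientation: [-0.0, 0.644, 0.765, -0.0]
wrist_force: [-0.8, 0.5, 0.0]
finger_gap: -0.0003
grip_force: 0.0
```

Call:
{"fn": "jog_arm", "kwargs": {"gripper": [0, 0, 0, 0, 0, 0, 0, 0], "offset": [[0, 0, 0], [0, 0, 0], [0, 0, 0], [0, 0, 0], [0, 0, 0], [0, 0, 0], [0, 0, 0], [0, 0, 0]], "twist": [0, 0, 0, 0, 0, 0, 0, 0]}}

```text
clock: 2.1
tcp_pos: [0.542, 0.3371, 0.2513]
orientation: [0.0, 0.642, 0.766, 0.0]
wrist_force: [0.6, -0.4, 1.1]
finger_gap: -0.0001
grip_force: 0.0
```

```bash
python3 - <<'E'
from h import *
c=snap("wrist","pics/w1.png"); s=env.get_state(); print(s); print(c["cam_to_world"].round(3))
E
```

```text
{'clock': 2.15, 'joint_pos': array([ 4.30765025e-01,  4.38388272e-01,  2.77619554e-01,  1.40993589e+00,
       -2.88430356e-05,  1.82570707e+00]), 'qvel': array([-0.00308558, -0.00016473,  0.00125444,  0.00151722, -0.00041939,
        0.00020104]), 'tau': array([ 4.32796427e-02, -5.51920223e+01,  3.01368213e+01,  2.86987917e-03,
        1.47468902e-03, -9.14895645e-05]), 'tcp_pos': array([0.54200171, 0.33710892, 0.25130054]), 'orientation': array([3.26718459e-05, 6.42281359e-01, 7.66468951e-01, 3.52656267e-05]), 'wrist_force': array([ 0.66513282, -0.07410787,  0.12755123]), 'ft_torque': array([ 0.00477049, -0.01299752,  0.01755578]), 'grip_force': 0.0, 'finger_gap': -8.483275427024078e-05}
[[ 0.985 -0.166 -0.055  0.528]
 [ 0.175  0.934  0.311  0.417]
 [-0.    -0.316  0.949  0.394]
 [ 0.     0.     0.     1.   ]]
```

View pics/w1.png

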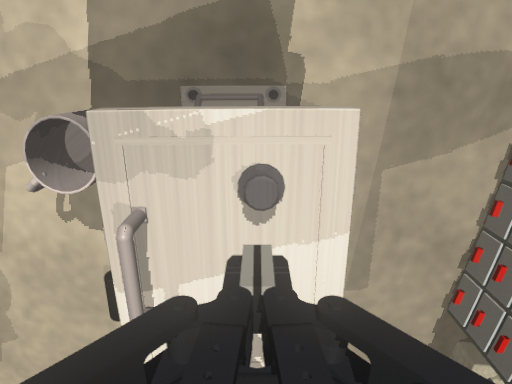

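The wrist view shows the vent head centred at about (261,186), with the handle at left and its post at (138,216).

```bash
python3 - <<'E'
from h import *
c=load("wrist"); print(world(c,[(261,186),(250,186),(272,186),(261,175),(261,197),(132,290),(128,250)]).round(4)); print(c["distortion"],K(c))
v,u=np.mgrid[155:215,230:295]; w=world(c,np.c_[u.ravel(),v.ravel()])
q=w[(w[:,2]>.154)&(w[:,2]<.166)]; print(len(q),q.mean(0),cv2.minEnclosingCircle(q[:,:2].astype(np.float32)))
E
```

```text
[[0.5435 0.3473 0.1596]
 [0.5355 0.3458 0.1593]
 [0.5515 0.3487 0.1594]
 [0.5423 0.3543 0.1549]
 [0.5451 0.3387 0.1592]
 [0.4594 0.2532 0.1787]
 [0.4546 0.2871 0.178 ]]
[-0.07132211  0.          0.          0.          0.        ] [[331.53102129   0.         256.87577524]
 [  0.         331.53102129 195.19501825]
 [  0.           0.           1.        ]]
1029 [0.54425325 0.34193663 0.1588244 ] ((0.5444418787956238, 0.3406757712364197), 0.01411188580095768)
```

Call:
{"fn": "jog_arm", "kwargs": {"gripper": [0, 0, 0, 0, 0, 0, 0, 0], "offset": [[0.2, 0.4, -3], [0.2, 0.4, -6], [0.2, 0.4, -8], [0.2, 0.4, -8.8], [0.2, 0.4, -8.8], [0.2, 0.4, -8.8], [0.2, 0.4, -8.8], [0.2, 0.4, -8.8]], "twist": [0, 0, 0, 0, 0, 0, 0, 0]}}

```text
clock: 3.15
tcp_pos: [0.5443, 0.3413, 0.164]
orientation: [0.0, 0.642, 0.766, 0.001]
wrist_force: [-1.0, 0.3, -0.4]
finger_gap: 0.0001
grip_force: 0.0
```

Call:
{"fn": "jog_arm", "kwargs": {"gripper": [0, 0, 0, 0, 0, 0, 0, 0], "offset": [[0, 0, -0.2], [0, 0, -0.4], [0, 0, -0.6], [0, 0, -0.8], [0, 0, -0.9], [0, 0, -0.9], [0, 0, -0.9], [0, 0, -0.9]], "twist": [0, 0, 0, 0, 0, 0, 0, 0]}}

```text
clock: 4.15
tcp_pos: [0.544, 0.3411, 0.155]
orientation: [0.0, 0.642, 0.766, 0.0]
wrist_force: [-1.0, -1.1, 5.6]
finger_gap: 0.0
grip_force: 2.7
```

Call:
{"fn": "jog_arm", "kwargs": {"gripper": [0, 0, 0, 0, 0, 0, 0, 0], "offset": [[0, 0, -0.1], [0, 0, -0.2], [0, 0, -0.3], [0, 0, -0.4], [0, 0, -0.5], [0, 0, -0.6], [0, 0, -0.6], [0, 0, -0.6]], "twist": [0, 0, 0, 0, 0, 0, 0, 0]}}

```text
clock: 5.15
tcp_pos: [0.5441, 0.3412, 0.151]
orientation: [0.001, 0.642, 0.766, 0.001]
wrist_force: [-4.0, -2.4, 14.4]
finger_gap: 0.0001
grip_force: 7.2
```

Call:
{"fn": "jog_arm", "kwargs": {"gripper": [0, 0, 0, 0, 0, 0, 0, 0], "offset": [[0, 0, -0.2], [0, 0, -0.2], [0, 0, -0.2], [0, 0, 0.5], [0, 0, 1.5], [0, 0, 4], [0, 0, 8], [0, 0, 8]], "twist": [0, 0, 0, 0, 0, 0, 0, 0]}}

```text
clock: 6.15
tcp_pos: [0.5457, 0.342, 0.2317]
orientation: [0.001, 0.642, 0.766, 0.003]
wrist_force: [0.1, 0.1, 0.4]
finger_gap: -0.0001
grip_force: 0.0
```

Call:
{"fn": "jog_arm", "kwargs": {"gripper": [0, 0, 0.6, 0.6, 0.6, 0.6, 0.6, 0.6], "offset": [[-2, -2, 0], [-5, -5, 0], [-8.6, -9, 0], [-8.6, -9, 0], [-8.6, -9, 0], [-8.6, -9, 0], [-8.6, -9, 0], [-8.6, -9, 0]], "twist": [0, 0, 0, 0, 0, 0, 0, 0]}}

```text
clock: 7.15
tcp_pos: [0.4584, 0.2516, 0.2281]
orientation: [-0.0, 0.642, 0.767, -0.0]
wrist_force: [-0.5, 0.1, 0.4]
finger_gap: 0.0513
grip_force: 0.0
```

```bash
python3 - <<'E'
from h import *
c=snap("wrist","pics/w2.png"); s=env.get_state(); print(s["tcp_pos"],s["finger_gap"],s["wrist_force"])
v,u=np.mgrid[150:380:2,100:420:2]; w=world(c,np.c_[u.ravel(),v.ravel()])
q=w[(w[:,2]>.168)&(w[:,2]<.185)&(abs(w[:,0]-.458)<.04)]
if len(q): print(len(q),q.mean(0),cv2.minAreaRect(q[:,:2].astype(np.float32)*1000))
E
```

```text
[0.45826738 0.25144093 0.22812059] 0.051192391736512986 [-0.00844407 -0.47502049  0.40104008]
645 [0.4569473  0.25165024 0.17789505] ((458.0771484375, 246.10159301757812), (11.10717487335205, 99.93417358398438), 9.45361042022705)
```

View pics/w2.png

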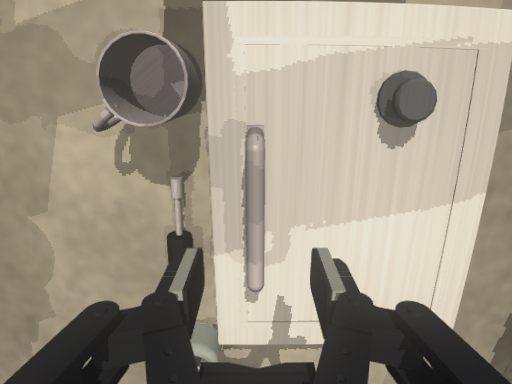

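The wrist view shows the bar from (255,130) to (255,285), between the open fingers. The vent has sprung back, and the descent path is clear.

Call:
{"fn": "jog_arm", "kwargs": {"gripper": [0.6, 0.6, 0.6, 0.6, 0.6, 0.6, 0.6, 0.6], "offset": [[-0.1, -0.4, -1.5], [-0.1, -0.4, -3], [-0.1, -0.4, -4.5], [-0.1, -0.4, -6], [-0.1, -0.4, -7], [-0.1, -0.4, -7.4], [-0.1, -0.4, -7.4], [-0.1, -0.4, -7.4]], "twist": [0, 0, 0, 0, 0, 0, 0, 0]}}

```text
clock: 8.2
tcp_pos: [0.4574, 0.2473, 0.1549]
orientation: [0.0, 0.642, 0.766, 0.0]
wrist_force: [0.5, 0.3, 0.7]
finger_gap: 0.0513
grip_force: 0.0
```

Call:
{"fn": "jog_arm", "kwargs": {"gripper": [0, 0, 0, 0, 0, 0, 0, 0], "offset": [[0, 0, 0], [0, 0, 0], [0, 0, 0], [0, 0, 0], [0, 0, 0], [0, 0, 0], [0, 0, 0], [0, 0, 0]], "twist": [0, 0, 0, 0, 0, 0, 0, 0], "squeeze": 70}}

```text
clock: 9.2
tcp_pos: [0.4578, 0.2473, 0.1548]
orientation: [0.001, 0.642, 0.766, 0.001]
wrist_force: [5.2, 0.9, 3.1]
finger_gap: 0.0097
grip_force: 68.3
```

Call:
{"fn": "jog_arm", "kwargs": {"gripper": [0, 0, 0, 0, 0, 0, 0, 0], "offset": [[0, 0, 0.1], [0.1, 0, 0.2], [0.1, 0, 0.3], [0.1, 0, 0.4], [0.2, 0, 0.5], [0.2, 0, 0.6], [0.2, 0, 0.6], [0.2, 0, 0.6]], "twist": [0, 0, 0, 0, 0, 0, 0, 0]}}

```text
clock: 10.2
tcp_pos: [0.4583, 0.2474, 0.157]
orientation: [-0.001, 0.642, 0.767, -0.001]
wrist_force: [9.4, 4.0, -18.0]
finger_gap: 0.0097
grip_force: 68.3
```

Call:
{"fn": "jog_arm", "kwargs": {"gripper": [0, 0, 0, 0, 0, 0, 0, 0], "offset": [[0, 0, 0.1], [0, 0, 0.1], [0.1, 0, 0.2], [0.1, 0, 0.2], [0.1, 0, 0.3], [0.1, 0, 0.3], [0.1, 0, 0.4], [0.1, 0, 0.4]], "twist": [0, 0, 0, 0, 0, 0, 0, 0]}}

```text
clock: 11.2
tcp_pos: [0.4602, 0.2477, 0.162]
orientation: [-0.001, 0.642, 0.767, -0.0]
wrist_force: [9.8, 4.9, -9.8]
finger_gap: 0.0098
grip_force: 69.7
```

Call:
{"fn": "jog_arm", "kwargs": {"gripper": [0, 0, 0, 0, 0, 0, 0, 0], "offset": [[0.1, 0, 0.2], [0.3, 0, 0.4], [0.4, 0.1, 0.6], [0.5, 0.1, 0.8], [0.6, 0.1, 1.0], [0.7, 0.1, 1.2], [0.8, 0.1, 1.4], [0.8, 0.1, 1.4]], "twist": [0, 0, 0, 0, 0, 0, 0, 0]}}

```text
clock: 12.2
tcp_pos: [0.4663, 0.2488, 0.1764]
orientation: [-0.002, 0.642, 0.767, -0.001]
wrist_force: [3.4, 3.9, -5.7]
finger_gap: 0.0097
grip_force: 69.1
```

Call:
{"fn": "jog_arm", "kwargs": {"gripper": [0, 0, 0, 0, 0, 0, 0, 0], "offset": [[0, 0, 0], [0, 0, 0], [0, 0, 0], [0, 0, 0], [0, 0, 0], [0, 0, 0], [0, 0, 0], [0, 0, 0]], "twist": [0, 0, 0, 0, 0, 0, 0, 0]}}

```text
clock: 13.2
tcp_pos: [0.4663, 0.2488, 0.1764]
orientation: [-0.002, 0.642, 0.767, -0.001]
wrist_force: [3.4, 4.0, -4.9]
finger_gap: 0.0097
grip_force: 69.1
```

```bash
python3 - <<'E'
from h import *
c=snap("side","pics/s2.png"); s=env.get_state(); print(s["tcp_pos"],s["finger_gap"],s["wrist_force"])
a=c["image"][60:220,150:330,::-1]; cv2.imwrite("pics/s2c.png",cv2.resize(a,None,fx=3.6,fy=3.6,interpolation=cv2.INTER_CUBIC))
# lid plane tilt from the side depth map
v,u=np.mgrid[100:200,190:300]; w=world(c,np.c_[u.ravel(),v.ravel()])
d=w[:,:2]-[.5287,.2633]; x=d@[.9845,.1754]; y=d@[-.1754,.9845]
for a in(-.03,0,.03,.06,.09):
    m=(abs(x-a)<.008)&(abs(y)<.12)&(w[:,2]>.12)&(w[:,2]<.175); print(a,m.sum(),np.median(w[m,2]))
E
```

```text
[0.4663224  0.24877211 0.17640325] 0.009932735870518605 [ 2.63170427  4.32528579 -4.87579204]
-0.03 185 0.1526953927498057
0 230 0.14918749814882787
0.03 268 0.14599487189958998
0.06 232 0.14201229702101237
0.09 234 0.13870449206159696
```

View pics/s2c.png

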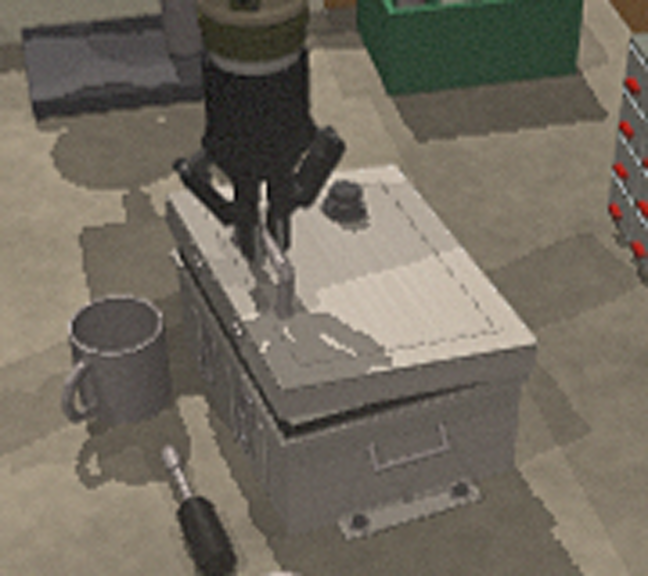

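The side view shows the lid open and held by the bar. The slope gives an opening of about 26 mm, so a little more lift is needed.

Call:
{"fn": "jog_arm", "kwargs": {"gripper": [0, 0, 0, 0, 0, 0, 0, 0], "offset": [[0.1, 0, 0.2], [0.2, 0, 0.4], [0.2, 0, 0.4], [0.2, 0, 0.4], [0.2, 0, 0.4], [0.2, 0, 0.4], [0.2, 0, 0.4], [0.2, 0, 0.4]], "twist": [0, 0, 0, 0, 0, 0, 0, 0]}}

```text
clock: 14.25
tcp_pos: [0.4682, 0.2491, 0.1802]
orientation: [-0.002, 0.642, 0.767, -0.001]
wrist_force: [3.8, 5.3, -5.9]
finger_gap: 0.01
grip_force: 69.0
```

```bash
python3 - <<'E'
from h import *
c=env.read_camera("side"); s=env.get_state(); print(s["tcp_pos"],s["wrist_force"],abs(s["qvel"]).max())
v,u=np.mgrid[100:200,190:300]; w=world(c,np.c_[u.ravel(),v.ravel()])
d=w[:,:2]-[.5287,.2633]; x=d@[.9845,.1754]; y=d@[-.1754,.9845]
m=(abs(x-.035)<.06)&(abs(y)<.12)&(w[:,2]>.125)&(w[:,2]<.162); print(np.polyfit(x[m],w[m,2],1))
E
```

```text
[0.4681464  0.24909886 0.18022933] [ 2.65875779  6.57202162 -5.74699492] 0.0010579719085612594
[-0.14123155  0.15209421]
```

Slope is 0.141, which is about 30 mm at the front edge, and the arm is steady.

```bash
python3 -c "
from workcell import env
print(env.hand_in())"
```

```text
the job is handed in; nothing more can be done
None
```

I pressed the vent to its stop and it sprang back. I then pulled the lid free of its seal, and the arm now holds it steadily by the handle, open about 30 mm at the front; the job is handed in at about 14 s on the robot's clock, with nothing else touched.

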